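# Change the feed on a microtome: gear lever through the H gate

## Robot

A 6-joint arm with a two-finger parallel gripper is mounted at the origin on the work surface. World frame = base frame: x ahead of the robot, y to its left, z up, the work surface at z = 0. Lengths are in m, angles in rad, forces in N, time in s.
With the tool pointing down it reaches from about 0.3 to 0.875 m from the base axis. Payload 6.4 kg.
Tool frame: the origin (TCP) lies midway between the tips of the shut fingers; the grasp point (between the pads) lies 19 mm behind it; x points along the fingers, y is the direction in which the jaws open and shut, and the axes are right-handed (so a half turn about x gives the same grasp; the last joint's range is limited). The gripper opens to 85 mm and grips with 20 to 120 N. Pads are 22 mm wide; open, the fingers measure 114 mm over their backs; the gripper's body (76 mm by 85 mm) begins 54 mm behind the grasp point. The pads swing forward as they close: fully open they stand 13 mm farther back than shut.
Start: joints at [-1.487, 0.181, 1.607, -0, 1.354, -0.206], TCP at [0.164, -0.551, 0.231] pointing down, gripper open.
Joint ranges: [-2.99, 2.99], [-0.89, 2.07], [0.3, 2.58], [-1.14, 4.28], [0, 2.63], [-3.12, 3.12]. Speed limits (rad/s): [2.57, 2.57, 3.01, 3.14, 3.14, 3.14].

## Interface

Orientations are given as a unit quaternion [w, x, y, z].
In Python, from bench import ctrl gives the robot as it stands.
- The arm moves only by the tool servo_tool, never from a script. Its argument "targets" is a list of rows, each a list of 7 numbers: the turn, a rotation vector about the tool's x, y, z in rad, then the shift along the tool's x, y, z in mm, then the opening, from -1 (shut) to 1 (fully open). A call has exactly 8 rows; each row is the pose to reach, as a shift and turn from the pose measured when the call began, along the tool's axes at that moment; what a row does not reach only later rows make up. A row lasts 1/8 s, in which the tool goes at most 62.5 mm and 10.7 degrees, less where a joint would pass 70% of its speed; a pose out of reach is approached as far as the arm can. A call with a gripper value outside its range is refused whole. The fingers move at their own pace and stop on an object; the grip force is fixed at half the most. Time passes only in rows, so rows that repeat a pose let the fingers close, or fill a call up. It gives the time, the measured TCP pose, the force and the opening at its end, in the units of the state.
- ctrl.get_obs(): the state, without advancing time (a new reading comes with each control period).
- ctrl.camera(name): name is "scene" or "top" or "wrist"; returns a dict with "pixels" (480x640x3 uint8, blue, green, red), "intrinsics" (3x3 intrinsics, pixels), "R" (3x3) and "t" (3): a world point X has camera coordinates R X + t; the wrist camera has in their place "tool_from_camera" (4x4, takes a point from camera to tool coordinates, whose origin is the TCP and whose axes are the tool frame's). Camera axes: x right, y down, z forward; pixel columns grow to the right and rows downward; lengths in m; the calibration is good to about 2 mm. A picture is of the moment at which its call begins: read the wrist's pose just before it. There is no depth.
- ctrl.hand_in(): hands the job in, once; it reports no verdict.
The state is a dict: "time_s": time; "q": joint angles; "dq": joint speeds; "joint_efforts": joint torques, N m; "eef_pos": TCP position; "eef_rot": TCP orientation; "wrist_force": force on the tool from outside, world axes, zero at the start; "torque": the same for the moment, N m; "opening": opening from 0.0 (shut) to 1.0 (fully open).
Only numpy, scipy, OpenCV 4.12 (cv2) and the standard library are available. Lean on these libraries where they do the work, as an engineer would, in place of code of your own. Each camera call takes 0.05 s, during which the arm holds its last target.

## Task

The next block has to be trimmed, so change the feed on the rotary microtome: push its black-knobbed gear lever out of the slot marked blue, across the neutral lane and fully home into the slot marked with the yellow dot. Only push the knob, with a fingertip or the outside of the fingers and no more force than it needs; do not grip it. Leave the blocks, bottles and everything else where they are, and take the hand off the lever at the end.

Things in the scene. Friction and masses are not known exactly. Their poses are not given: they have to be found in the camera images.
- microtome: Rotary microtome, fixed. Origin on the bench (z=0) straight under the lever gate's middle; x to the machine's back, y to its left (operator on the robot's side), z up. Low grey gearcase carrying the gate: x -115..155, y -100..75, top z=134 mm. Right of it the white housing: x 0..260, y -340..-100, top 270 mm; before that the knife holder, top 176 mm. Black wheel on the gearcase's left, to y=103, z<120 mm.
- gate: Aluminium gate plate 100 x 92 x 6 mm on the gearcase; origin under its middle, 134 mm above the bench, axes as the microtome's. H slot 13 mm wide: two legs along x, at y=+14 (left) and y=-14 mm (right), each from x=-23 to x=+23 mm, joined at x=0 by the neutral lane along y. The rod runs against the slot's walls: it passes only along the H. The lugs between the legs have round ends that guide it.
- lever_knob (a point): Centre of the black ball knob, 34 mm across, on a 10 mm rod; pivot 145 mm below it. Knob centre in the microtome's frame: (0, 0, 215 mm) upright; (0, +-28, 212) in neutral beside a leg; (+-35.5, +-27.6, 208) home against a leg's end. Play about 3 mm sideways. 2 to 3 N push it; no spring, it stays where left. Starts in the front left (blue) slot, home or up to 12 mm short.
- feed_lane (a joint): Lean of the lever along the legs (rad): 0 in the neutral lane, about +0.25 home at the machine's back (+x), about -0.25 home at its front (-x, towards the operator).
- feed_cross (a joint): Lean of the lever across (rad): about +0.20 in the left leg (+y of the microtome), about -0.20 in the right leg, between them in the neutral lane.
- dot_yellow: Yellow dot, 20 mm across with a black rim, flat on the gate plate (140 mm above the bench), at the front or the back end of the right leg (this changes): the slot to go to. Each dot lies straight under the knob's centre when the lever is home in that slot (x = +-35.5, y = +-27.6 mm in the microtome's frame). Origin: the dot's centre; its axes mean nothing.
- dot_red: Red dot of the same kind at the other end of the right leg.
- dot_blue: Blue dot at the front end of the left leg, where the lever starts.
- dot_white: White dot at the back end of the left leg.
- block_pink: Wax block in a pink cassette, 40 x 28 x 13 mm, lying on the gearcase behind the gate. Loose: leave it. Origin: centre of the underside.
- block_green: Wax block in a green cassette, 40 x 28 x 13 mm, in the tray on top of the housing. Loose: leave it. Origin: centre of the underside.
- amber_bottle: Amber glass bottle, 56 mm in diameter, 115 mm high, on the bench left of the gearcase. Loose: leave it. Origin: centre of the underside.
- stain_jar: Square staining jar with white lid, 60 x 60 x 88 mm, on the bench left of the gearcase, nearer the robot. Loose: leave it. Origin: centre of the underside.
- slide_box: Flat blue slide box, 100 x 87 x 31 mm, on the bench at the left. Loose: leave it. Origin: centre of the underside.
- brush: Thin red section brush, 182 mm long, 9 mm thick, lying on the bench before the gearcase. Loose: leave it. Origin: its middle, on the bench; x along it.
- wash_bottle: White wash bottle with red cap and spout, 68 mm in diameter, 183 mm high, on the bench far left. Loose: leave it. Origin: centre of the underside.

How it is judged:
On the way:
1. the lever has been pushed across the neutral lane to the right leg (value of joint feed_cross below -0.14 rad and value of joint feed_lane between -0.15 and 0.15 rad), for 0.02 s.
At the end, for the whole second after the job is handed in: The lever stands still, home in the slot of the yellow dot: the knob's centre within 8 mm (seen from above) of the dot's centre. All loose things still lie or stand as they did (horizontal distance between lever_knob and dot_yellow below 0.008 m and value of joint feed_cross below -0.15 rad and velocity of joint feed_lane between -0.05 and 0.05 rad/s and angle between each of block_pink, block_green, amber_bottle, stain_jar, slide_box, brush, wash_bottle's own z axis and vertical below 0.2 rad); the robot touches nothing.
It fails at once if the lever was gripped or forced: more than 33 N between the fingers and the lever (contact force between the fingers and feed_lane above 33 N).
It fails at once if the lever was pushed with the arm or the gripper's body instead of the fingers (contact force between the arm and feed_lane above 2 N).
It fails at once if a loose thing was moved by more than 15 mm (distance of any of block_pink, block_green, amber_bottle, stain_jar, slide_box, brush, wash_bottle from where it was at the start of the episode above 0.015 m).
It also fails if it takes over 51 s, if anything falls off the work surface, if the arm or the gripper's body presses on something with over 40 N, if the wrist force passes 120 N, or if a joint passes its speed limit or range.

## Working session

There is one attempt and no reset: what is moved stays moved. The work goes in short steps, Python scripts to look and compute and a tool call to move; the robot and the scene stay as the last step left them, time stands still between calls to the robot, and variables do not carry over. Pictures are saved under pics/ and viewed, and the job is handed in when it is done.

Besides the shell and the picture viewer there is one more tool, called after "Call:" by a JSON object that holds its "op" and its "data", one argument or row to a line. servo_tool: Moves the arm, as the interface text tells. Its arguments: {"type":"object","properties":{"targets":{"type":"array","items":{"type":"array","items":{"type":"number"}}}},"required":["targets"]}

```bash
mkdir -p pics; ls; python3 - <<'E'
from bench import ctrl
import cv2,pickle
o=ctrl.get_obs();print(o)
d={}
for n in("scene","top","wrist"):
    c=ctrl.camera(n);d[n]=c;cv2.imwrite(f"pics/{n}0.png",c["pixels"])
    print(n,{k:v for k,v in c.items() if k!="pixels"})
pickle.dump((o,d),open("s0.pkl","wb"))
E
```

```text
pics
{'time_s': 0.0, 'q': array([-1.48731124e+00,  1.81542090e-01,  1.60798640e+00, -1.58830693e-05,
        1.35379895e+00, -2.06290015e-01]), 'dq': array([-0.00037564, -0.00079165,  0.00040365,  0.00092644,  0.00048023,
        0.0003151 ]), 'joint_efforts': array([-8.59909433e-04, -4.44869292e+01, -3.51334620e+01, -2.63595439e-04,
        9.01123392e-03, -9.67162521e-06]), 'eef_pos': array([ 0.16426982, -0.55046968,  0.230394  ]), 'eef_rot': array([ 0.10148154,  0.69972955,  0.10270658, -0.69966522]), 'wrist_force': array([-0.46348613, -0.39098803, -0.66989068]), 'torque': array([ 0.01866057,  0.00251517, -0.02599602]), 'opening': 0.9982159782110546}
scene {'intrinsics': array([[507.09809154,   0.        , 326.27079965],
       [  0.        , 507.09809154, 230.82320521],
       [  0.        ,   0.        ,   1.        ]]), 'R': array([[-0.03779395,  0.99916465, -0.01554401],
       [ 0.83102854,  0.0227881 , -0.55576278],
       [-0.55494431, -0.03392198, -0.83119559]]), 't': array([-0.15706165, -0.35849941,  1.56671227])}
top {'intrinsics': array([[524.19469668,   0.        , 313
[... 154 characters left out ...]
 -0.00160653],
       [-0.95983014,  0.16048494, -0.23015361],
       [ 0.22727434, -0.03632682, -0.97315299]]), 't': array([0.26516161, 0.50253203, 0.97928164])}
wrist {'intrinsics': array([[343.35603131,   0.        , 315.45323144],
       [  0.        , 343.35603131, 234.75278715],
       [  0.        ,   0.        ,   1.        ]]), 'tool_from_camera': array([[-9.28666594e-04, -3.23064063e-01,  9.46376642e-01,
        -1.43004870e-01],
       [ 9.99999512e-01, -6.19553226e-04,  7.69789453e-04,
        -4.69398038e-04],
       [ 3.37639393e-04,  9.46376895e-01,  3.23064481e-01,
        -8.38919438e-02],
       [ 0.00000000e+00,  0.00000000e+00,  0.00000000e+00,
         1.00000000e+00]])}
```

View pics/scene0.png

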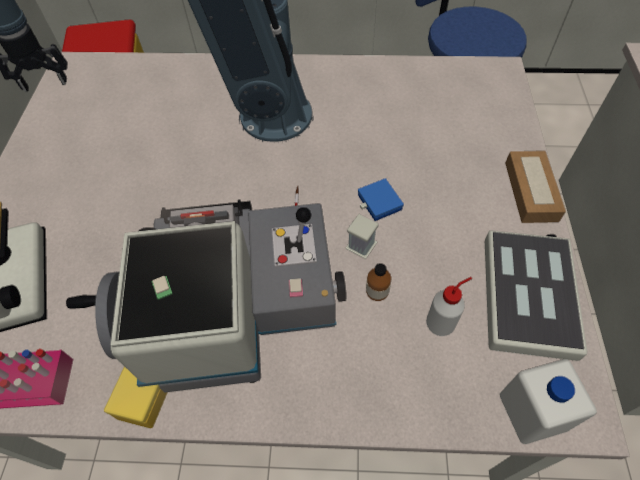

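View pics/top0.png

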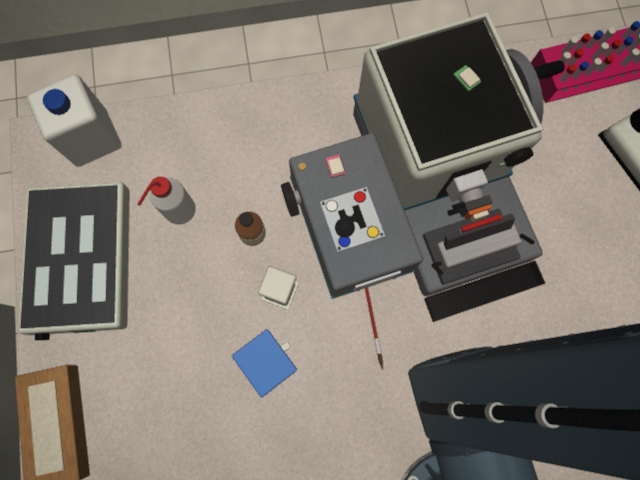

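View pics/wrist0.png

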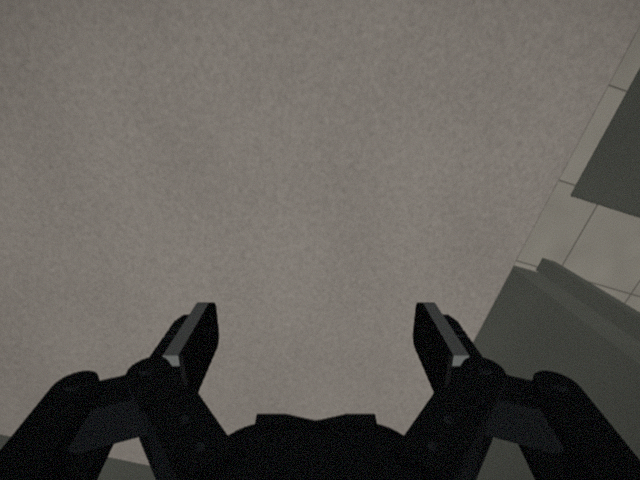

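The pictures agree. Yellow is the front right dot (top view about (373,232)), blue front left (344,241), red (360,197) and white (331,206). The knob sits at about (345,228). I'll measure these properly now.

```bash
cat > h.py <<'E'
import numpy as np,cv2
def ray(c,uv):
    K=c["intrinsics"];R=c["R"];t=c["t"]
    d=R.T@np.linalg.inv(K)@np.array([uv[0],uv[1],1.]);o=-R.T@t
    return o,d/np.linalg.norm(d)
def onz(c,uv,z):
    o,d=ray(c,uv);return o+d*(z-o[2])/d[2]
def proj(c,X):
    p=c["intrinsics"]@(c["R"]@np.asarray(X)+c["t"]);return p[:2]/p[2]
def tri(c1,u1,c2,u2):
    o1,d1=ray(c1,u1);o2,d2=ray(c2,u2)
    s=np.linalg.lstsq(np.c_[d1,-d2],o2-o1,rcond=None)[0]
    a,b=o1+s[0]*d1,o2+s[1]*d2
    return (a+b)/2,np.linalg.norm(a-b)
E
python3 - <<'E'
import pickle,cv2,numpy as np
from h import *
o,d=pickle.load(open("s0.pkl","rb"))
win={"top":(318,185,388,255),"scene":(268,220,322,270)}
for n,(x0,y0,x1,y1) in win.items():
    c=d[n];im=c["pixels"][y0:y1,x0:x1];h=cv2.cvtColor(im,cv2.COLOR_BGR2HSV)
    H,S,V=h[...,0].astype(int),h[...,1],h[...,2]
    M={"yellow":(abs(H-22)<8)&(S>110)&(V>90),"red":((H<8)|(H>172))&(S>120)&(V>80),"blue":(abs(H-115)<12)&(S>130)&(V>80)}
    for k,m in M.items():
        nn,l,st,ce=cv2.connectedComponentsWithStats(m.astype(np.uint8))
        for i in range(1,nn):
            if st[i,4]>15:
                uv=ce[i]+[x0,y0];print(n,k,uv.round(1),st[i],onz(c,uv,.14).round(4))
    cv2.imwrite(f"pics/z_{n}.png",cv2.resize(c["pixels"][y0-25:y1+10,x0-10:x1+10],None,fx=6,fy=6,interpolation=cv2.INTER_CUBIC))
E
```

```text
top yellow [372.4 231.3] [49 41 12 11 96] [0.526  0.0708 0.14  ]
top red [359.4 196.5] [36  7 11 10 90] [0.5957 0.082  0.14  ]
top blue [344.  241.1] [21 52 11 10 87] [0.5165 0.1254 0.14  ]
scene yellow [279.9 232.1] [ 8  9  9  7 52] [0.5264 0.0736 0.14  ]
scene red [282.1 258.7] [10 35  9  8 56] [0.5965 0.0847 0.14  ]
scene blue [305.  229.6] [35  6  6  8 31] [0.5182 0.1304 0.14  ]
```

```bash
ls pics
```

```text
scene0.png
top0.png
wrist0.png
z_scene.png
z_top.png
```

View pics/z_top.png

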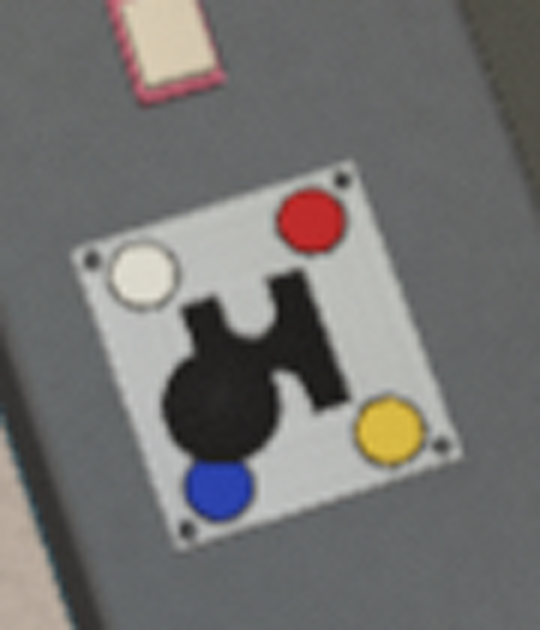

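View pics/z_scene.png

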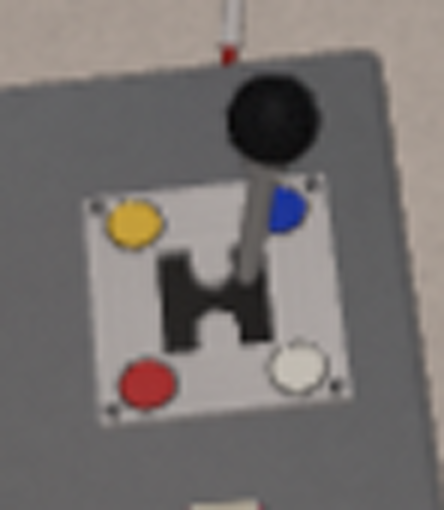

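```bash
cat >> h.py <<'E'
ye=np.array([.5262,.0722]);re=np.array([.5961,.0834])
ex=(re-ye)/np.linalg.norm(re-ye);ey=np.array([-ex[1],ex[0]])
C=(ye+re)/2+.0276*ey
def tom(X): X=np.asarray(X);return np.r_[(X[:2]-C)@ex,(X[:2]-C)@ey,X[2:]]
def tow(X): X=np.asarray(X);return np.r_[C+X[0]*ex+X[1]*ey,X[2:]]
def knob(c,x0,y0,x1,y1):
    g=cv2.cvtColor(c["pixels"],cv2.COLOR_BGR2GRAY)[y0:y1,x0:x1]
    m=(g<50).astype(np.uint8)
    m=cv2.morphologyEx(m,cv2.MORPH_OPEN,cv2.getStructuringElement(cv2.MORPH_ELLIPSE,(9,9)))
    n,l,st,ce=cv2.connectedComponentsWithStats(m)
    i=1+np.argmax(st[1:,4]);return ce[i]+[x0,y0],st[i]
E
python3 - <<'E'
import pickle
from h import *
o,d=pickle.load(open("s0.pkl","rb"))
print("yaw",np.degrees(np.arctan2(ex[1],ex[0])),C)
a,s=knob(d["top"],318,205,388,255);print(a,s)
b,s=knob(d["scene"],285,195,325,235);print(b,s)
X,e=tri(d["top"],a,d["scene"],b);print(X,e,tom(X))
from scipy.spatial.transform import Rotation as R
q=o["eef_rot"];print(R.from_quat(np.r_[q[1:],q[0]]).as_matrix().round(3))
for n,z in(("yellow",.14),): print(proj(d["top"],tow([.0355,.0276,.14])))
E
```

```text
yaw 9.103064016411643 [0.55678338 0.10505239]
[344.74744027 226.26962457] [ 18  11  18  21 293]
[302.92571429 214.65714286] [ 11  13  15  15 175]
[0.52573657 0.12807692 0.2094905 ] 0.0034872314721080956 [-0.02701305  0.02764649  0.2094905 ]
[[-0.     0.286 -0.958]
 [ 0.002 -0.958 -0.286]
 [-1.    -0.002 -0.   ]]
[330.51441493 205.43176718]
```

```bash
cat >> h.py <<'E'
from scipy.spatial.transform import Rotation as Ro
def go(o,m,yaw=True):
    q=o["eef_rot"];R0=Ro.from_quat(np.r_[q[1:],q[0]])
    ex3=np.r_[ex,0];ey3=np.r_[ey,0]
    T=Ro.from_matrix(np.c_[[0,0,-1],-ey3,-ex3])
    return (R0.inv()*T).as_rotvec().round(4), (R0.inv().apply(tow(m)-o["eef_pos"])*1000).round(1)
E
cat > st.py <<'E'
import sys
from bench import ctrl
from h import *
o=ctrl.get_obs()
print("t",o["time_s"],"m",(tom(o["eef_pos"])*1000).round(1),"F",o["wrist_force"].round(2),"op",o["opening"].round(3),"q",o["q"].round(2))
for a in sys.argv[1:]:
    print(a,*go(o,np.array(eval(a))/1000))
E
python3 st.py "[-80,27.6,330]"
```

```text
Traceback (most recent call last):
  File "st.py", line 5, in <module>
    print("t",o["time_s"],"m",(tom(o["eef_pos"])*1000).round(1),"F",o["wrist_force"].round(2),"op",o["opening"].round(3),"q",o["q"].round(2))
                                                                                                   ^^^^^^^^^^^^^^^^^^
AttributeError: 'float' object has no attribute 'round'
```

```bash
sed -i 's/o\["opening"\].round(3)/round(o["opening"],3)/' st.py; python3 st.py "[-80,27.6,330]"
```

```text
t 0.15 m [-491.3 -585.3  230.6] F [ 0.09  0.04 -0.19] op 0.996 q [-1.49  0.18  1.61 -0.    1.35 -0.21]
[-80,27.6,330] [ 0.131  -0.0002  0.0014] [ -98.5 -554.  -487.8]
```

Call:
{"op": "servo_tool", "data": {
  "targets": [
    [0,0,0,-50,0,0,-1],
    [0,0,0,-98,-20,-20,-1],
    [0.03,0,0,-98,-65,-55,-1],
    [0.05,0,0,-98,-105,-92,-1],
    [0.07,0,0,-98,-145,-128,-1],
    [0.09,0,0,-98,-185,-163,-1],
    [0.11,0,0,-98,-225,-198,-1],
    [0.131,0,0,-98,-265,-233,-1]
  ]
}}

```text
time_s: 1.15
eef_pos: [0.3122, -0.2285, 0.3289]
eef_rot: [0.055, 0.705, 0.056, -0.705]
wrist_force: [0.6, -0.2, 0.7]
opening: -0.006
```

```bash
python3 st.py "[-80,27.6,330]"
```

```text
t 1.15 m [-294.3 -290.7  328.9] F [ 0.57 -0.21  0.75] op -0.006 q [-0.94 -0.34  1.9   0.    1.59  0.47]
[-80,27.6,330] [-0.0013 -0.0004  0.0013] [  -0.6 -318.5 -213.9]
```

Call:
{"op": "servo_tool", "data": {
  "targets": [
    [0,0,0,0,-48,-32,-1],
    [0,0,0,0,-96,-64,-1],
    [0,0,0,0,-144,-96,-1],
    [0,0,0,0,-192,-128,-1],
    [0,0,0,0,-240,-160,-1],
    [0,0,0,0,-285,-192,-1],
    [0,0,0,0,-318,-214,-1],
    [0,0,0,0,-318,-214,-1]
  ]
}}

```text
time_s: 2.15
eef_pos: [0.4737, 0.1213, 0.3287]
eef_rot: [-0.056, -0.704, -0.058, 0.705]
wrist_force: [-0.1, 0.9, -0.4]
opening: -0.001
```

```bash
python3 st.py "[-75,27.6,202]"; python3 - <<'E'
from bench import ctrl
import cv2,pickle
o=ctrl.get_obs();d={}
for n in("scene","top","wrist"):
    c=ctrl.camera(n);d[n]=c
pickle.dump((o,d),open("s1.pkl","wb"))
cv2.imwrite("pics/w1.png",d["wrist"]["pixels"])
E
```

```text
t 2.15 m [-79.4  29.2 328.7] F [-0.12  0.92 -0.37] op -0.001 q [ 0.01 -0.08  1.69  0.    1.54  1.42]
[-75,27.6,202] [0.0026 0.0008 0.0018] [126.7   1.9  -4.5]
```

View pics/w1.png

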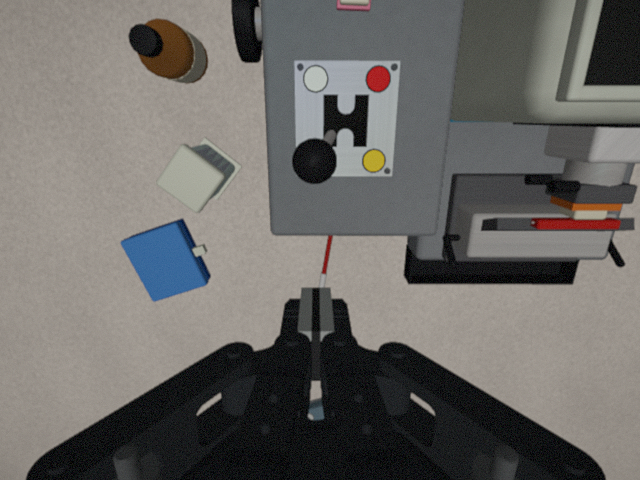

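The gate is square to the wrist picture, with the knob at about (315,160), yellow at (374,160) and the shut fingers at about (317,300). I'll cross-check the dots and knob from this view.

```bash
cat >> h.py <<'E'
def wcam(c,o):
    q=o["eef_rot"];M=np.eye(4);M[:3,:3]=Ro.from_quat(np.r_[q[1:],q[0]]).as_matrix();M[:3,3]=o["eef_pos"]
    W=np.linalg.inv(M@c["tool_from_camera"]);return {**c,"R":W[:3,:3],"t":W[:3,3]}
E
python3 - <<'E'
import pickle
from h import *
o,d=pickle.load(open("s1.pkl","rb"))
c=wcam(d["wrist"],o);im=c["pixels"]
h=cv2.cvtColor(im,cv2.COLOR_BGR2HSV);H,S,V=h[...,0].astype(int),h[...,1],h[...,2]
M={"yellow":(abs(H-22)<8)&(S>110)&(V>90),"red":((H<8)|(H>172))&(S>120)&(V>80)}
for k,m in M.items():
    m=m.copy();m[:, :290]=0;m[:,405:]=0;m[185:]=0;m[:50]=0
    n,l,st,ce=cv2.connectedComponentsWithStats(m.astype(np.uint8));i=1+np.argmax(st[1:,4])
    X=onz(c,ce[i],.14);print(k,ce[i],st[i,4],X,tom(X)*1000)
a,s=knob(c,285,132,345,190);print(a,s,tom(onz(c,a,.209))*1000)
E
```

```text
yellow [373.28198433 160.36553525] 383 [0.52707455 0.07496116 0.14      ] [-34.0954193  -25.01197763 140.        ]
red [377.86780384  78.4434968 ] 469 [0.59736767 0.08621781 0.14      ] [ 37.09330616 -25.01823501 140.        ]
[314.0538411  160.82140512] [   8    7   43   45 1523] [-26.5053044   30.94783776 209.        ]
```

Call:
{"op": "servo_tool", "data": {
  "targets": [
    [0.003,0,0,40,0,0,-1],
    [0.003,0,0,80,0,0,-1],
    [0.003,0,0,110,0,0,-1],
    [0.003,0,0,126,0,0,-1],
    [0.003,0,0,126,0,-5,-1],
    [0.003,0,0,126,0,-10,-1],
    [0.003,0,0,126,0,-14,-1],
    [0.003,0,0,126,0,-14,-1]
  ]
}}

```text
time_s: 3.3
eef_pos: [0.4878, 0.121, 0.2038]
eef_rot: [0.054, 0.705, 0.055, -0.705]
wrist_force: [-0.3, -0.6, -0.5]
opening: 0.004
```

```bash
python3 st.py "[-45,29,202]" "[-28,29,202]"
```

```text
t 3.3 m [-65.6  26.7 203.8] F [-0.27 -0.61 -0.48] op 0.004 q [0.01 0.04 1.82 0.   1.28 1.42]
[-45,29,202] [-0.0042 -0.0009  0.0007] [  1.8  -2.4 -20.6]
[-28,29,202] [-0.0042 -0.0009  0.0007] [  1.9  -2.5 -37.6]
```

Call:
{"op": "servo_tool", "data": {
  "targets": [
    [0,0,0,2,-2.5,-3,-1],
    [0,0,0,2,-2.5,-6,-1],
    [0,0,0,2,-2.5,-9,-1],
    [0,0,0,2,-2.5,-12,-1],
    [0,0,0,2,-2.5,-15,-1],
    [0,0,0,2,-2.5,-18,-1],
    [0,0,0,2,-2.5,-21,-1],
    [0,0,0,2,-2.5,-24,-1]
  ]
}}

```text
time_s: 4.3
eef_pos: [0.5113, 0.1272, 0.2019]
eef_rot: [0.054, 0.705, 0.055, -0.705]
wrist_force: [-2.3, -0.1, 1.7]
opening: -0.0
```

```bash
cat > look.py <<'E'
import sys
from bench import ctrl
from h import *
o=ctrl.get_obs();n=sys.argv[1]
T=ctrl.camera("top");S=ctrl.camera("scene");W=ctrl.camera("wrist")
w=cv2.resize(W["pixels"][40:340,180:480],(400,400))
t=cv2.resize(T["pixels"][160:270,300:410],(400,400),interpolation=cv2.INTER_CUBIC)
s=cv2.resize(S["pixels"][180:280,250:350],(400,400),interpolation=cv2.INTER_CUBIC)
cv2.imwrite(f"pics/{n}.png",cv2.resize(np.hstack([w,s]),(800,400)))
cv2.imwrite(f"pics/{n}t.png",t)
E
python3 st.py "[-28,29,202]"; python3 look.py a
```

```text
t 4.3 m [-41.4  29.1 201.9] F [-2.33 -0.05  1.75] op -0.0 q [0.02 0.1  1.76 0.   1.28 1.43]
[-28,29,202] [-0.0043 -0.0009  0.0007] [ -0.1   0.  -13.4]
```

View pics/a.png

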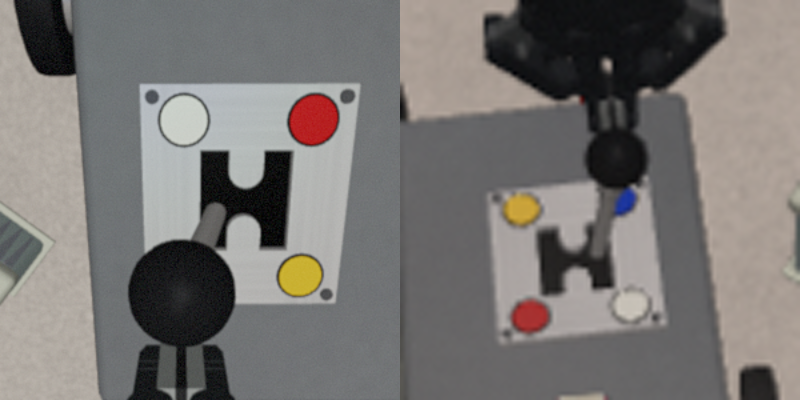

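```bash
cat > kn.py <<'E'
from bench import ctrl
from h import *
o=ctrl.get_obs();c=wcam(ctrl.camera("wrist"),o);im=c["pixels"]
h=cv2.cvtColor(im,cv2.COLOR_BGR2HSV);H,S,V=h[...,0].astype(int),h[...,1],h[...,2]
m0=((abs(H-22)<8)&(S>110)&(V>90)).astype(np.uint8)
for nm,m in(("yellow",m0),("red",(((H<8)|(H>172))&(S>120)&(V>80)).astype(np.uint8))):
    n,l,st,ce=cv2.connectedComponentsWithStats(m)
    for i in range(1,n):
        if st[i,4]>150:
            p=tom(onz(c,ce[i],.14))*1000
            if abs(p[0])<60 and abs(p[1])<60: print(nm,ce[i].round(1),st[i,2:],p.round(1))
g=cv2.GaussianBlur(cv2.cvtColor(im,cv2.COLOR_BGR2GRAY),(5,5),1)
r=cv2.HoughCircles(g,cv2.HOUGH_GRADIENT_ALT,1.5,20,param1=120,param2=.6,minRadius=18,maxRadius=60)
if r is not None:
    for x,y,rr in r.reshape(-1,3):
        ins=g[int(y)-3:int(y)+4,int(x)-3:int(x)+4].mean()
        if ins<45: print("knob",x.round(1),y.round(1),rr.round(1),(tom(onz(c,(x,y),.212))*1000).round(1))
E
python3 kn.py
```

```text
yellow [404.8 246.3] [ 33  31 801] [-35.4 -27.5 140. ]
red [415.  129.1] [  37   39 1100] [ 36.  -27.6 140. ]
knob 315.0 259.5 40.2 [-13.9  29.6 212. ]
knob 52.5 64.5 22.1 [ 60.4 121.  212. ]
```

Call:
{"op": "servo_tool", "data": {
  "targets": [
    [0,0,0,0,0,-2,-1],
    [0,0,0,0,0,-4,-1],
    [0,0,0,0,0,-6,-1],
    [0,0,0,0,0,-8,-1],
    [0,0,0,0,0,-10,-1],
    [0,0,0,0,0,-12,-1],
    [0,0,0,0,0,-13.5,-1],
    [0,0,0,0,0,-13.5,-1]
  ]
}}

```text
time_s: 5.5
eef_pos: [0.5247, 0.1292, 0.2017]
eef_rot: [0.054, 0.705, 0.055, -0.705]
wrist_force: [-2.5, -0.3, 2.1]
opening: 0.0
```

```bash
python3 st.py; python3 kn.py; python3 look.py b
```

```text
t 5.5 m [-27.9  29.  201.7] F [-2.47 -0.33  2.08] op 0.0 q [0.02 0.13 1.73 0.   1.28 1.44]
yellow [403. 266.] [ 33  30 751] [-35.6 -27.5 140. ]
red [412.7 153.6] [  36   36 1021] [ 35.9 -27.6 140. ]
knob 315.0 259.5 40.4 [ -0.3  29.5 212. ]
knob 342.0 181.5 55.7 [ 32.4  18.8 212. ]
knob 61.5 93.0 21.8 [ 64.7 120.  212. ]
knob 211.5 24.0 21.2 [ 86.  64. 212.]
```

View pics/b.png

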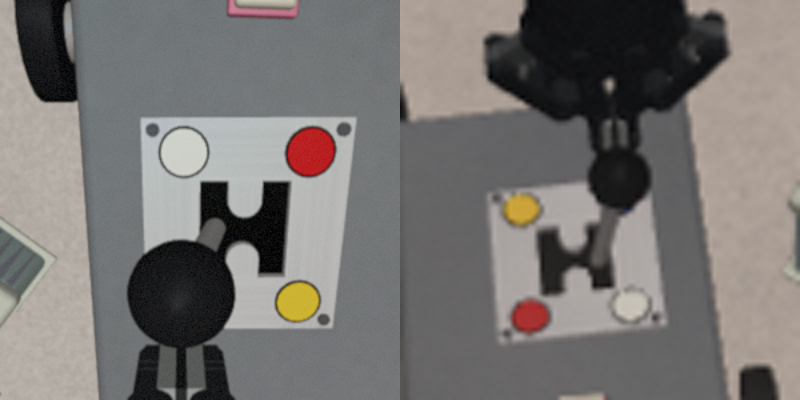

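Call:
{"op": "servo_tool", "data": {
  "targets": [
    [0,0,0,0,0,20,-1],
    [0,0,0,-45,0,20,-1],
    [0,0,0,-60,0,20,-1],
    [0,0,0,-60,-25,0,-1],
    [0,0,0,-60,-46,-28,-1],
    [0,0,0,-30,-46,-28,-1],
    [0,0,0,0,-46,-28,-1],
    [0,0,0,0,-46,-28,-1]
  ]
}}

```text
time_s: 6.7
eef_pos: [0.5434, 0.1789, 0.1987]
eef_rot: [-0.054, -0.703, -0.055, 0.707]
wrist_force: [-0.3, 0.1, -0.1]
opening: -0.001
```

```bash
python3 st.py "[0,64,202]"; python3 kn.py; python3 look.py c
```

```text
t 6.7 m [ -1.5  75.  198.7] F [-0.34  0.05 -0.11] op -0.001 q [0.11 0.21 1.64 0.   1.29 1.53]
[0,64,202] [-0.0042  0.0045  0.0009] [-3.3 11.  -1.6]
yellow [471.9 302.8] [ 30  28 613] [-35.2 -28.6 140. ]
red [487.8 198.5] [ 35  34 932] [ 35.7 -27.9 140. ]
knob 421.5 316.5 40.6 [  0.3  29.4 212. ]
```

View pics/c.png

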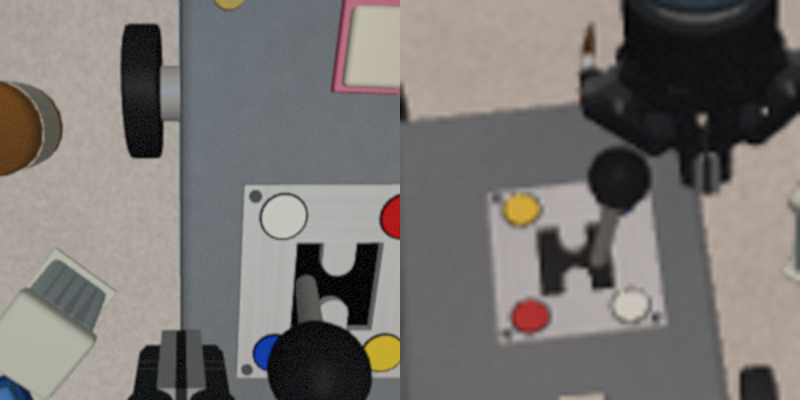

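Call:
{"op": "servo_tool", "data": {
  "targets": [
    [0,0,0,-4,3,-1.5,-1],
    [0,0,0,-4,7,-1.5,-1],
    [0,0,0,-4,11,-1.5,-1],
    [0,0,0,-4,15,-1.5,-1],
    [0,0,0,-4,18,-1.5,-1],
    [0,0,0,-4,21,-1.5,-1],
    [0,0,0,-4,24,-1.5,-1],
    [0,0,0,-4,27,-1.5,-1]
  ]
}}

```text
time_s: 7.9
eef_pos: [0.5525, 0.1532, 0.2088]
eef_rot: [0.054, 0.707, 0.055, -0.703]
wrist_force: [-1.8, 2.9, 7.2]
opening: 0.002
```

```bash
python3 st.py "[0,64,202]"; python3 kn.py; python3 look.py d
```

```text
t 7.9 m [  3.4  48.2 208.8] F [-1.79  2.89  7.19] op 0.002 q [0.06 0.19 1.64 0.   1.3  1.48]
[0,64,202] [-0.004  -0.0062  0.0014] [  6.8 -15.8   3.5]
yellow [424.9 303.5] [ 31  26 622] [-35.6 -27.6 140. ]
red [436.  203.6] [ 33  32 834] [ 35.8 -27.7 140. ]
knob 249.0 84.0 22.6 [ 99.3  73.2 212. ]
```

View pics/d.png

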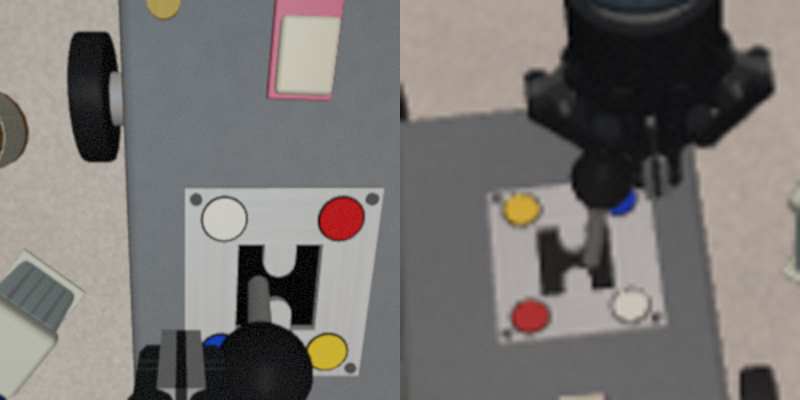

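The shut fingers widen above the tip, so the knob pushed the hand up as it moved across. Force was only about 8 N. I'll back off and turn the hand 90° so the flat side does the crossing push.

Call:
{"op": "servo_tool", "data": {
  "targets": [
    [0,-0.006,0,0,-15,3,-1],
    [0,-0.006,0,-10,-28,3,-1],
    [-0.17,0,0,-45,-28,3,-1],
    [-0.34,0,0,-45,-28,3,-1],
    [-0.51,0,0,-45,-28,3,-1],
    [-0.68,0,0,-45,-28,3,-1],
    [-0.85,0,0,-45,-28,3,-1],
    [-1.02,0,0,-45,-28,3,-1]
  ]
}}

```text
time_s: 9.1
eef_pos: [0.5448, 0.1809, 0.254]
eef_rot: [0.394, 0.589, 0.393, -0.585]
wrist_force: [0.2, 0.2, -0.0]
opening: -0.003
```

```bash
sed -i 's/def go(o,m,yaw=True):/def go(o,m,yaw=0):/; s/T=Ro.from_matrix(np.c_\[\[0,0,-1\],-ey3,-ex3\])/T=Ro.from_matrix(np.c_[[0,0,-1],-ey3,-ex3])*Ro.from_rotvec([np.radians(yaw),0,0])/' h.py
sed -i 's/print(a,\*go(o,np.array(eval(a))\/1000))/v=eval(a);print(a,*go(o,np.array(v[:3])\/1000,v[3] if len(v)>3 else 0))/' st.py; python3 st.py "[0,75,250,-90]";python3 kn.py
```

```text
t 9.1 m [1.00e-01 7.68e+01 2.54e+02] F [ 0.21  0.21 -0.03] op -0.003 q [0.11 0.16 1.59 0.   1.39 0.5 ]
[0,75,250,-90] [-0.5486 -0.0026 -0.0057] [4.  0.8 1.7]
red [414.1 309.1] [ 25  21 405] [ 36.  -27.9 140. ]
knob 316.5 60.0 32.7 [ 58.6 170.6 212. ]
knob 385.5 304.5 37.7 [ 24.4  33.5 212. ]
```

Call:
{"op": "servo_tool", "data": {
  "targets": [
    [-0.17,0,0,4,0,0,-1],
    [-0.34,0,0,4,0,0,-1],
    [-0.51,0,0,4,0,0,-1],
    [-0.549,-0.003,-0.006,4,0,0,-1],
    [-0.549,-0.003,-0.006,20,0,0,-1],
    [-0.549,-0.003,-0.006,38,0,0,-1],
    [-0.549,-0.003,-0.006,51,0,0,-1],
    [-0.549,-0.003,-0.006,51,0,0,-1]
  ]
}}

```text
time_s: 10.15
eef_pos: [0.5438, 0.1809, 0.2008]
eef_rot: [0.539, 0.456, 0.54, -0.458]
wrist_force: [-0.8, -0.3, 0.9]
opening: 0.0
```

```bash
python3 st.py "[0,50,204,-90]" "[0,0,204,-90]";python3 kn.py; python3 look.py e
```

```text
t 10.15 m [ -0.8  76.9 200.8] F [-0.77 -0.28  0.88] op 0.0 q [ 0.11  0.21  1.64 -0.    1.3  -0.05]
[0,50,204,-90] [0.0064 0.0002 0.0042] [-3.1  0.6 26.9]
[0,0,204,-90] [0.0064 0.0002 0.0042] [-3.1  0.3 76.9]
knob 414.0 79.5 40.7 [ 33.8 173.5 212. ]
knob 216.0 418.5 22.0 [-49.4  18.5 212. ]
```

View pics/e.png

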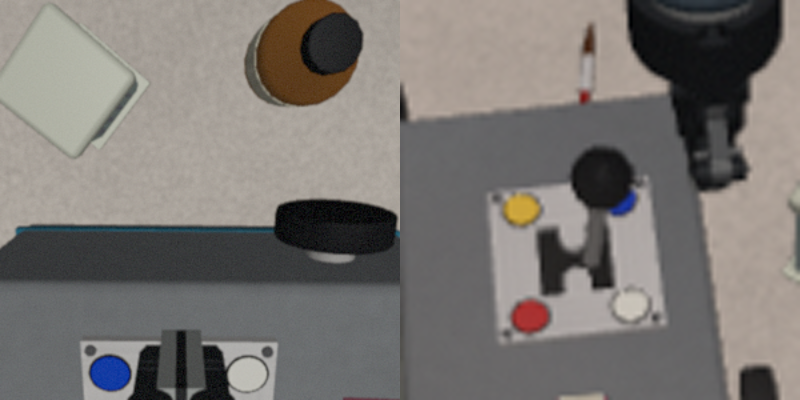

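View pics/et.png

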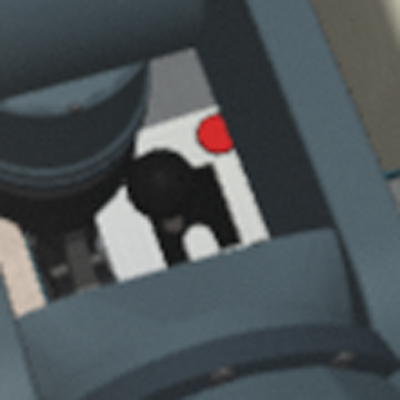

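Call:
{"op": "servo_tool", "data": {
  "targets": [
    [0.006,0,0.004,-3,0.5,12,-1],
    [0.006,0,0.004,-3,0.5,24,-1],
    [0.006,0,0.004,-3,0.5,28,-1],
    [0.006,0,0.004,-3,0.5,32,-1],
    [0.006,0,0.004,-3,0.5,36,-1],
    [0.006,0,0.004,-3,0.5,40,-1],
    [0.006,0,0.004,-3,0.5,44,-1],
    [0.006,0,0.004,-3,0.5,48,-1]
  ]
}}

```text
time_s: 11.35
eef_pos: [0.5539, 0.1336, 0.2066]
eef_rot: [0.539, 0.46, 0.537, -0.457]
wrist_force: [-0.8, 2.8, 2.1]
opening: 0.002
```

```bash
python3 st.py "[0,0,204,-90]"; python3 look.py f
```

```text
t 11.35 m [  1.7  28.7 206.6] F [-0.8   2.81  2.07] op 0.002 q [ 0.03  0.19  1.65  0.    1.3  -0.13]
[0,0,204,-90] [ 0.0009  0.0004 -0.0046] [ 2.6 -1.7 28.6]
```

View pics/f.png

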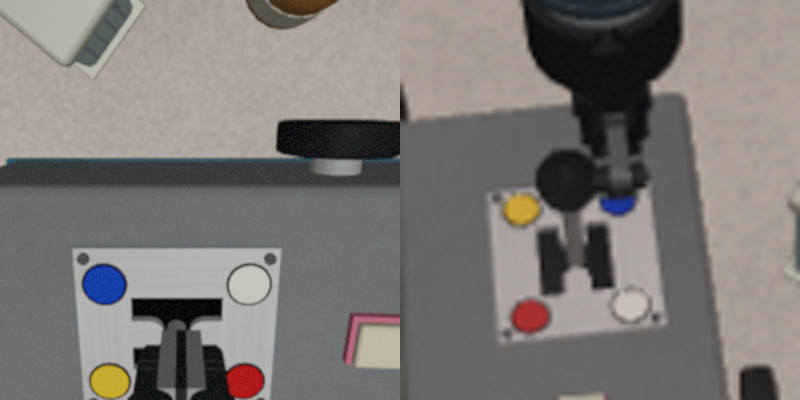

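Call:
{"op": "servo_tool", "data": {
  "targets": [
    [0,0,-0.004,2,-1.5,4,-1],
    [0,0,-0.004,2,-1.5,8,-1],
    [0,0,-0.004,2,-1.5,12,-1],
    [0,0,-0.004,2,-1.5,16,-1],
    [0,0,-0.004,2,-1.5,20,-1],
    [0,0,-0.004,2,-1.5,24,-1],
    [0,0,-0.004,2,-1.5,27,-1],
    [0,0,-0.004,2,-1.5,28,-1]
  ]
}}

```text
time_s: 12.5
eef_pos: [0.5568, 0.1054, 0.2043]
eef_rot: [0.538, 0.459, 0.538, -0.459]
wrist_force: [-0.3, 2.8, -1.3]
opening: -0.0
```

```bash
python3 st.py "[0,0,204,-90]"; python3 look.py g
```

```text
t 12.5 m [1.000e-01 3.000e-01 2.043e+02] F [-0.33  2.78 -1.27] op -0.0 q [-0.02  0.19  1.66 -0.    1.3  -0.18]
[0,0,204,-90] [ 0.0002  0.0005 -0.0001] [ 0.3 -0.1  0.3]
```

View pics/g.png

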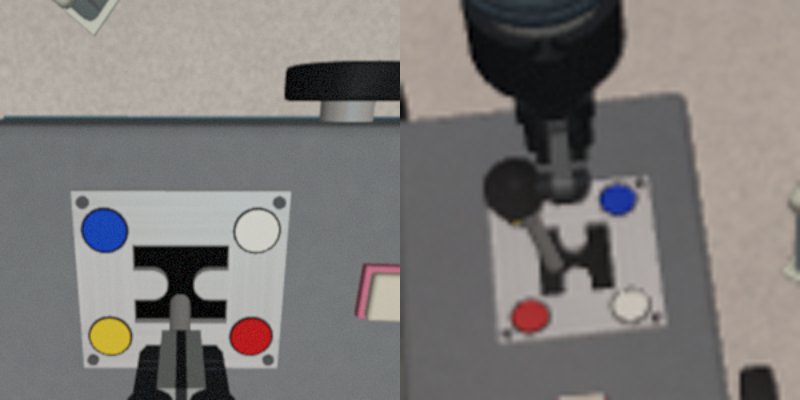

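Call:
{"op": "servo_tool", "data": {
  "targets": [
    [0,0,0,0,0,-20,-1],
    [0,0,0,-50,0,-20,-1],
    [0.17,0,0,-60,10,-15,-1],
    [0.34,0,0,-60,30,-5,-1],
    [0.51,0,0,-60,46,12,-1],
    [0.68,0,0,-60,46,28,-1],
    [0.85,0,0,-60,46,28,-1],
    [1.02,0,0,-60,46,28,-1]
  ]
}}

```text
time_s: 13.65
eef_pos: [0.6065, 0.0861, 0.2642]
eef_rot: [-0.244, -0.664, -0.244, 0.664]
wrist_force: [-0.5, 0.3, 0.6]
opening: -0.002
```

```bash
python3 st.py "[46,-28,204,0]"
```

```text
t 13.65 m [ 46.1 -26.6 264.2] F [-0.54  0.3   0.62] op -0.002 q [-0.05  0.24  1.47 -0.    1.43  0.81]
[46,-28,204,0] [ 5.457e-01  3.000e-04 -7.000e-04] [60.2  1.1  0.8]
```

Call:
{"op": "servo_tool", "data": {
  "targets": [
    [0.17,0,0,0,1,0.5,-1],
    [0.34,0,0,0,1,0.5,-1],
    [0.51,0,0,0,1,0.5,-1],
    [0.546,0,0,0,1,0.5,-1],
    [0.546,0,0,15,1,0.5,-1],
    [0.546,0,0,35,1,0.5,-1],
    [0.546,0,0,55,1,0.5,-1],
    [0.546,0,0,60,1,0.5,-1]
  ]
}}

```text
time_s: 14.65
eef_pos: [0.6052, 0.0849, 0.2011]
eef_rot: [-0.056, -0.703, -0.056, 0.707]
wrist_force: [-0.4, -0.1, 0.6]
opening: -0.001
```

```bash
python3 st.py "[20,-28,204]"; python3 look.py i
```

```text
t 14.65 m [ 44.7 -27.5 201.1] F [-0.37 -0.1   0.59] op -0.001 q [-0.05  0.29  1.54 -0.    1.32  1.36]
[20,-28,204] [-0.      0.0047  0.0002] [-2.8  0.5 24.7]
```

View pics/i.png

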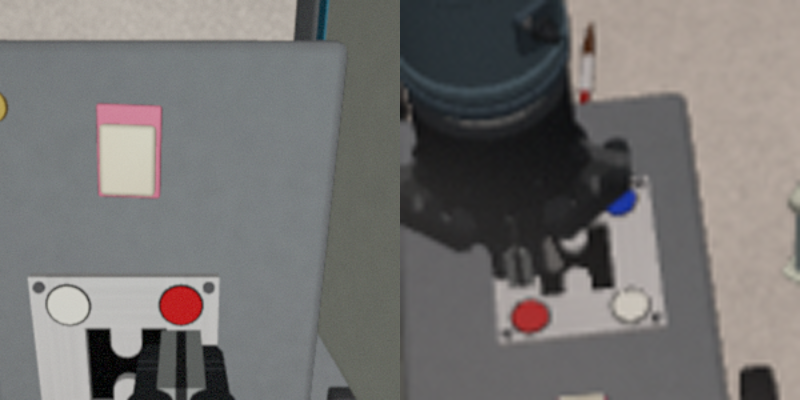

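Call:
{"op": "servo_tool", "data": {
  "targets": [
    [0,0.004,0,-2,0.5,8,-1],
    [0,0.004,0,-2,0.5,13,-1],
    [0,0.004,0,-2,0.5,16,-1],
    [0,0.004,0,-2,0.5,19,-1],
    [0,0.004,0,-2,0.5,22,-1],
    [0,0.004,0,-2,0.5,25,-1],
    [0,0.004,0,-2,0.5,28,-1],
    [0,0.004,0,-2,0.5,31,-1]
  ]
}}

```text
time_s: 15.8
eef_pos: [0.5762, 0.0795, 0.2062]
eef_rot: [0.056, 0.706, 0.056, -0.703]
wrist_force: [1.9, 0.2, 1.9]
opening: -0.001
```

```bash
python3 st.py "[-7.5,-28,202]"; python3 look.py j
```

```text
t 15.8 m [ 15.2 -28.3 206.2] F [1.94 0.19 1.94] op -0.001 q [-0.07  0.22  1.62  0.    1.3   1.35]
[-7.5,-28,202] [-0.0002 -0.0039 -0.0007] [ 4.1 -0.3 22.7]
```

View pics/j.png

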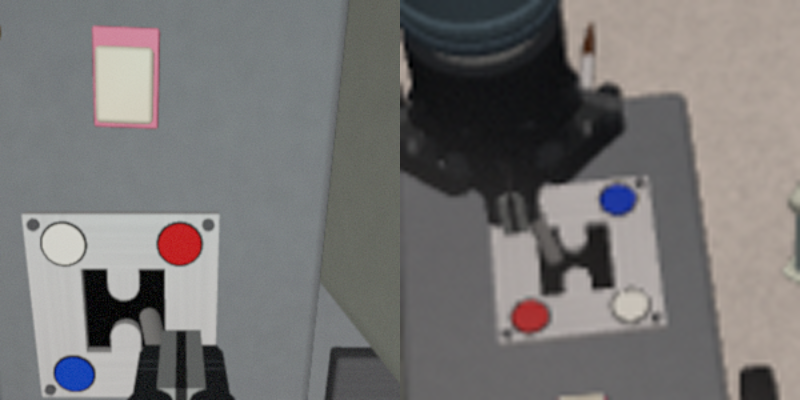

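Call:
{"op": "servo_tool", "data": {
  "targets": [
    [0,-0.004,0,3,0,3,-1],
    [0,-0.004,0,4,0,6,-1],
    [0,-0.004,0,4,0,9,-1],
    [0,-0.004,0,4,0,12,-1],
    [0,-0.004,0,4,0,15,-1],
    [0,-0.004,0,4,0,17,-1],
    [0,-0.004,0,4,0,19,-1],
    [0,-0.004,0,4,0,20,-1]
  ]
}}

```text
time_s: 16.95
eef_pos: [0.5563, 0.0763, 0.2019]
eef_rot: [-0.056, -0.705, -0.056, 0.705]
wrist_force: [3.0, 0.5, -2.3]
opening: 0.003
```

```bash
python3 st.py "[-7.5,-28,202]"
```

```text
t 16.95 m [ -5.1 -28.4 201.9] F [ 2.96  0.53 -2.31] op 0.003 q [-0.07  0.18  1.67 -0.    1.29  1.34]
[-7.5,-28,202] [-0.0003  0.0006 -0.0007] [-0.1 -0.4  2.4]
```

Call:
{"op": "servo_tool", "data": {
  "targets": [
    [0,0,0,0,0,0.5,-1],
    [0,0,0,0,0,1,-1],
    [0,0,0,0,0,1.5,-1],
    [0,0,0,0,0,2,-1],
    [0,0,0,0,0,2.5,-1],
    [0,0,0,0,0,3,-1],
    [0,0,0,0,0,3,-1],
    [0,0,0,0,0,3,-1]
  ]
}}

```text
time_s: 17.95
eef_pos: [0.5533, 0.0758, 0.2019]
eef_rot: [-0.056, -0.705, -0.056, 0.705]
wrist_force: [2.6, 0.3, -2.7]
opening: 0.004
```

```bash
python3 st.py "[-7.5,-28,202]"
```

```text
t 17.95 m [ -8.1 -28.3 201.9] F [ 2.63  0.32 -2.68] op 0.004 q [-0.08  0.17  1.68 -0.    1.29  1.34]
[-7.5,-28,202] [-0.0003  0.0007 -0.0007] [-0.1 -0.3 -0.6]
```

No end stop felt yet; I'll try slowly for another 2 mm.

Call:
{"op": "servo_tool", "data": {
  "targets": [
    [0,0,0,0,0,0.3,-1],
    [0,0,0,0,0,0.6,-1],
    [0,0,0,0,0,0.9,-1],
    [0,0,0,0,0,1.2,-1],
    [0,0,0,0,0,1.5,-1],
    [0,0,0,0,0,1.8,-1],
    [0,0,0,0,0,2,-1],
    [0,0,0,0,0,2,-1]
  ]
}}

```text
time_s: 18.95
eef_pos: [0.5519, 0.0756, 0.2019]
eef_rot: [0.056, 0.705, 0.056, -0.705]
wrist_force: [7.1, 1.6, -5.9]
opening: 0.001
```

```bash
python3 st.py "[-7.5,-28,202]"
```

```text
t 18.95 m [ -9.5 -28.3 201.9] F [ 7.05  1.59 -5.92] op 0.001 q [-0.08  0.17  1.68 -0.    1.29  1.34]
[-7.5,-28,202] [-0.0004 -0.0008 -0.0006] [-0.1 -0.3 -2. ]
```

Force rose from 2.6 N to 7 N, so the end stop is reached. I'll back off, rise and go clear.

Call:
{"op": "servo_tool", "data": {
  "targets": [
    [0,0,0,0,0,-10,-1],
    [0,0,0,0,0,-25,-1],
    [0,0,0,-40,0,-25,-1],
    [0,0,0,-90,0,-25,-1],
    [0,0,0,-130,0,-25,-1],
    [0,0,0,-130,-50,-25,-1],
    [0,0,0,-130,-100,0,-1],
    [0,0,0,-130,-100,20,-1]
  ]
}}

```text
time_s: 19.95
eef_pos: [0.5146, 0.174, 0.332]
eef_rot: [-0.057, -0.705, -0.057, 0.705]
wrist_force: [-0.0, -0.7, -0.1]
opening: 0.007
```

```bash
python3 st.py; python3 kn.py; python3 - <<'E'
from bench import ctrl
import cv2
from h import *
for n in("scene","wrist"): cv2.imwrite(f"pics/{n}9.png",ctrl.camera(n)["pixels"])
E
```

```text
t 19.95 m [-30.8  74.7 332. ] F [-0.05 -0.67 -0.13] op 0.007 q [ 0.11  0.04  1.56 -0.    1.54  1.52]
red [424.8 137.1] [ 23  23 394] [ 35.9 -27.6 140. ]
knob 216.0 103.5 30.9 [ 62.3 146.5 212. ]
knob 216.0 103.5 23.2 [ 62.3 146.5 212. ]
knob 439.5 234.0 21.2 [-35.8 -25.3 212. ]
```

View pics/wrist9.png

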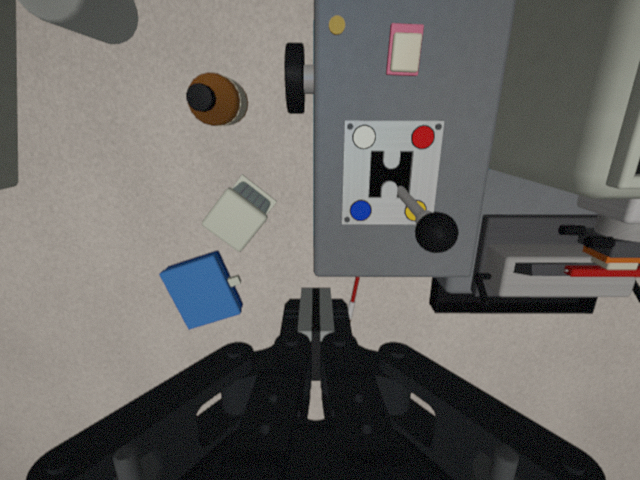

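View pics/scene9.png

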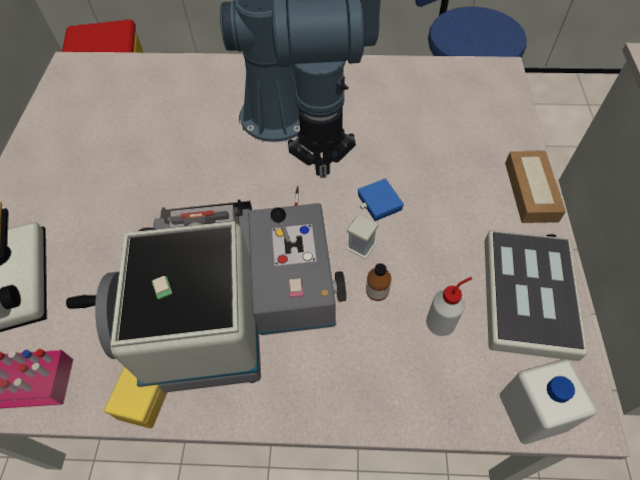

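In the wrist view the knob stands over the yellow dot: knob at about (438,233), about (-36,-25) mm in the machine frame. That compares with (-35.5,-27.6) when home. In the scene view the other objects look as they did at the start, so I'm handing in.

```bash
python3 -c "
from bench import ctrl
print(abs(ctrl.get_obs()['dq']).max());print(ctrl.hand_in())"
```

```text
0.024328072510355334
the job is handed in; nothing more can be done
None
```

The lever is home in the yellow-dot slot (front right), and I handed the job in at about 20 s with the hand raised clear. I pushed the knob with shut fingers in three stages: back to neutral, right across the lane, then forward to the end stop.

**Last checks:**
- **Position:** the wrist camera puts the knob at about (-36, -25) mm in the machine frame. That is within about 3 mm of the dot, where home is (-35.5, -27.6).
- **End stop:** force rose from 2.6 N to about 7 N in x (about 9 N in total) over the last 2 mm, which is how I knew the lever was home.
- **Other objects:** by eye, the loose things in the final scene view look as they did at the start. I did not measure them.

**What went wrong or disagreed:**
- **First try across the lane:** the side of the fingers widens above the tip, so it rode up on the knob and lifted the hand about 6 mm, with about 8 N. I backed off, turned the hand 90° and pushed with the flat side, which took about 3 N.
- **Cameras:** the first dot positions from the cameras differed by 2 to 4 mm. The close wrist views then matched the frame I used to within about 1 mm.

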